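# Rack the filter cubes: push the row to the end stop and close the gate

## Robot

A 6-joint arm with a two-finger parallel gripper is mounted at the origin on a cart in front of the work surface, level with it; the furniture and walls round the work are solid. World frame = base frame: x ahead of the robot, y to its left, z up, the work surface at z = 0. Lengths are in m, angles in rad, forces in N, time in s.
With the tool pointing down it reaches from about 0.35 to 0.775 m from the base axis. Payload 5.5 kg.
Tool frame: the origin (TCP) lies at the very end of the fingers, on their centre line; the grasp point (between the pads) lies 19 mm behind it; z points along the fingers, y is the line along which they close (so a half turn about z gives the same grasp; the last joint's range is limited). The gripper opens to 85 mm and grips with 20 to 120 N. Pads are 22 mm wide; open, the fingers measure 114 mm over their backs; the gripper's body (76 mm by 85 mm) begins 54 mm behind the grasp point. The pads swing forward as they close: fully open they stand 13 mm farther back than shut.
Start: joints at [1.035, 0.313, 0.046, 1.304, 0, 1.431], TCP at [0.222, 0.531, 0.231] pointing down, gripper open.
Joint ranges: [-2.76, 2.76], [-0.86, 1.69], [-1.03, 1.26], [-2.2, 2.34], [-1.47, 1.5], [-3.14, 3.14]. Speed limits (rad/s): [2.57, 2.57, 3.14, 3.14, 3.14, 3.14].

## Interface

Orientations are given as a unit quaternion [w, x, y, z].
In Python, from workcell import env, imaging, ticket gives the robot as it stands. The module is installed in compiled form; this text tells all that it offers.
- The arm moves only by the tool apply_moves, never from a script. Its argument "rows" is a list of rows, each an object with "xyz": the shift along the tool's x, y, z in mm, a list of three; "turn": the turn, a rotation vector about the tool's x, y, z in rad, a list of three; "grip": the opening, from 0 (shut) to 1 (fully open). A call has 1 to 12 rows; each row is the pose to reach, as a shift and turn from the pose commanded when the call began, along the tool's axes at that moment; what a row does not reach only later rows make up. A row lasts 1/12 s, in which the tool goes at most 41.7 mm and 7.16 degrees, less where a joint would pass 70% of its speed; a pose out of reach is approached as far as the arm can. A call with a gripper value outside its range is refused whole. The fingers move at their own pace and stop on an object; "force" is the grip in N (left out, the last holds). Time passes only in rows, so rows that repeat a pose let the fingers close. It gives the time, the measured TCP pose, the force, the opening and the grip force at its end, in the units of the state.
- env.get_state(): the state, without advancing time (a new reading comes with each control period).
- imaging.read_camera(name): name is "side" or "top" or "wrist"; returns a dict with "color" (420x560x3 uint8, blue, green, red), "z_map" (420x560 float32, m along the optical axis (not along the pixel's ray), 0 where there is no reading), "camera_matrix" (3x3 intrinsics, pixels), "k1" (the pictures are not rectified: a ray, as slopes to the right and down, at radius r is drawn at 1 + k1 r^2 times it, then the intrinsics apply), "view" (4x4, takes a point from world to camera coordinates). Camera axes: x right, y down, z forward; pixel columns grow to the right and rows downward; lengths in m; the calibration is good to about 2 mm. A picture is of the moment at which its call begins.
- ticket.hand_in(): hands the job in; it is judged then, once.
The state is a dict: "clock": time; "joint_pos": joint angles; "qvel": joint speeds; "tau": joint torques, N m; "tcp_pos": TCP position; "orientation": TCP orientation; "wrist_force": force on the tool from outside, world axes, zero at the start; "ft_torque": the same for the moment, N m; "finger_gap": finger opening in m; "grip_force": force on a finger pad.
Only numpy, scipy, OpenCV 4.12 (cv2) and the standard library are available. Lean on these libraries where they do the work, as an engineer would, in place of code of your own. Each camera call takes 0.05 s, during which the arm holds its last target. There are 200 camera calls.

## Task

Three filter cubes stand touching in a row in the aluminium track. Push on the last cube so that the whole row slides along the track together until the first cube is up against the end stop, then push the sliding gate's upright plate all the way in so that the gate closes the track behind the row. Everything is pushed with the fingers: lift nothing out of the track, tip nothing over, and leave the other things on the table where they are.

Things in the scene. Friction and masses are not known exactly. Their poses are not given: they have to be found in the camera images.
- track: aluminium track fixed to the table, 250 x 52 mm. Origin: centre of its underside, on the table; +x runs along it towards the end stop, z up. Floor 6 mm above the table; side lips 42 mm apart inside, tops at 11 mm. End stop at the +x end, 34 mm high with its screws; the -x end is open. A guide block for the gate is fixed on its +y side: x -33 to +4, y +25 to +47, up to 32 mm high
- stop_face (a point): centre line of the end stop's inner face, 24 mm above the table (track frame x = +112, y = 0 mm). Tall instruments stand to the right of the track, at world y below about +0.12 m and x beyond 0.45 m; a gripper that crosses in front of them (x about 0.4 m) at 0.4 m height is clear
- cube_1: first filter cube, nearest the end stop: black box, 40 mm long along the track, 40 across (plus a 4 mm window rim), 36 high, 0.11 to 0.18 kg, loose. Origin: centre of its underside, incl. the rim (the solid is centred 2 mm from it, to the track's +y). Its own y axis points along the track away from the stop. Home against the stop, its origin is at track x = +92 mm
- cube_2: middle filter cube, the same, touching cube_1. When the row is home its origin is at track x = +52 mm
- cube_3: last filter cube, the same, touching cube_2, farthest from the end stop. Its rear face, the one to push, is 20 mm behind its origin. When the row is home its origin is at track x = +12 mm and its rear face at -8 mm. The row starts 45 to 80 mm short of the stop; sliding it takes about 2 to 5 N
- gate (a joint): sliding gate, m: 0 fully open (drawn out), 0.040 fully closed (mechanical end); starts at 0 to 0.010. Closes straight across the track towards track -y, needs about 2 N, stays where it is left. Its steel blade is 6 mm thick, at track x -17.5 to -11.5 mm, 14 to 27 mm above the table, so it only enters once the row is home
- gate_plate (a point): centre of the outer (+y) face of the gate's dark upright push plate, 21 mm above the table; the plate is 30 mm wide along the track, 5 mm thick, from 8 to 34 mm above the table. At track x = -14.5 mm; track y = +91 mm when open, +51 mm when closed
- long_tube: bystander: black lens tube, 30 mm diameter, 28 mm high, standing beside the track; origin under its centre
- short_tube: bystander: short black lens tube, 30 mm diameter, 12 mm high, beside the track; origin under its centre
- post: bystander: black post holder with a white thumb screw, 38x25x50 mm, beside the track; origin under its centre
- ocular: bystander: black spare eyepiece, 42 mm diameter, 60 mm high; origin under its centre
- driver: bystander: grey ball driver lying on the table, 180 mm long, 23 mm high; origin under its centre

How it is judged:
By the outcome, as a careful person would: the job done as asked, in the order asked, and still so for the second after the job is handed in, with the robot touching nothing.
It also fails if it takes over 48 s, if anything falls off the work surface, if the arm or the gripper's body presses on something with over 40 N, if the wrist force passes 120 N, or if a joint passes its speed limit or range.

## Working session

There is one attempt and no reset: what is moved stays moved. The work goes in short steps, Python scripts to look and compute and a tool call to move; the robot and the scene stay as the last step left them, time stands still between calls to the robot, and variables do not carry over. Pictures are saved under pics/ and viewed, at most 10 in all, crops included, and the job is handed in when it is done.

Besides the shell and the picture viewer there is one more tool, called after ">>>" by a JSON object that holds its "fn" and its "kwargs". apply_moves: Moves the arm, as the interface text tells. Its arguments: {"type":"object","properties":{"rows":{"type":"array"},"force":{"type":"number"}},"required":["rows"]}

```bash
mkdir -p pics; cat > h.py <<'E'
import numpy as np, cv2
from workcell import env, imaging, ticket
def ray(c,u,v):
    K=c["camera_matrix"]; d=np.array([(u-K[0,2])/K[0,0],(v-K[1,2])/K[1,1]]); s=d.copy()
    for _ in range(20): s=d/(1+c["k1"]*(s@s))
    R=c["view"][:3,:3]; t=c["view"][:3,3]
    return -R.T@t, R.T@np.array([s[0],s[1],1.]), s
def onplane(c,u,v,z):
    o,d,_=ray(c,u,v); return o+d*(z-o[2])/d[2]
def depthpt(c,u,v):
    o,d,_=ray(c,u,v); return o+d*c["z_map"][int(round(v)),int(round(u))]
def proj(c,p):
    q=c["view"][:3,:3]@np.asarray(p)+c["view"][:3,3]; s=q[:2]/q[2]; s=s*(1+c["k1"]*(s@s)); K=c["camera_matrix"]
    return np.array([K[0,0]*s[0]+K[0,2],K[1,1]*s[1]+K[1,2]])
E
python3 - <<'E'
from h import *
import pickle
D={n:imaging.read_camera(n) for n in("top","side","wrist")}
pickle.dump(D,open("d0.pkl","wb"))
for n in D:
    cv2.imwrite(f"pics/{n}0.png",cv2.resize(D[n]["color"],None,fx=1.4,fy=1.4)); print(n,ray(D[n],280,210)[:2])
s=env.get_state(); print(s)
E
```

```text
top (array([0.46276123, 0.07096202, 1.18294306]), array([ 0.02608499,  0.00748062, -0.99975176]))
side (array([0.76576798, 0.56365515, 0.69540388]), array([-0.317761  , -0.55363481, -0.76979237]))
wrist (array([0.14419166, 0.56336152, 0.37340179]), array([ 0.30775798, -0.13292746, -0.9421681 ]))
{'clock': 0.15, 'joint_pos': array([1.03539972e+00, 3.13845531e-01, 4.52408540e-02, 1.30358597e+00,
       1.66262796e-05, 1.43120987e+00]), 'qvel': array([-2.85682507e-04, -1.92900187e-06,  1.83430694e-03, -8.48713994e-04,
        1.71730364e-03, -6.84221186e-04]), 'tau': array([ 1.38488074e-03, -4.81063700e+01,  2.98815680e+01,  1.38870080e-02,
       -1.60186955e-04, -9.56825914e-06]), 'tcp_pos': array([0.22149832, 0.53021891, 0.23060405]), 'orientation': array([-2.38688843e-04,  1.96615688e-01,  9.80480385e-01, -6.55079963e-04]), 'wrist_force': array([ 0.69273995,  0.25409072, -0.08935013]), 'ft_torque': array([ 0.03701855, -0.03941036, -0.01069619]), 'grip_force': 0.0, 'finger_gap': 0.0851050432164426}
```

View pics/top0.png

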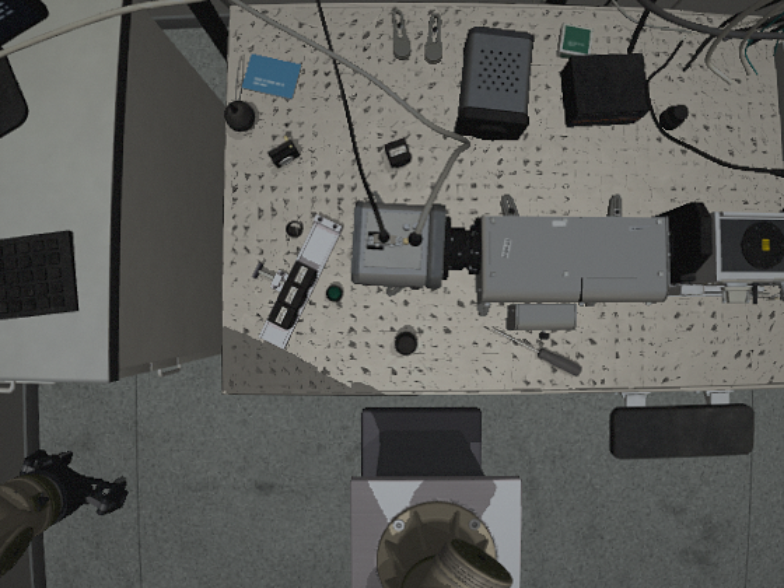

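View pics/side0.png

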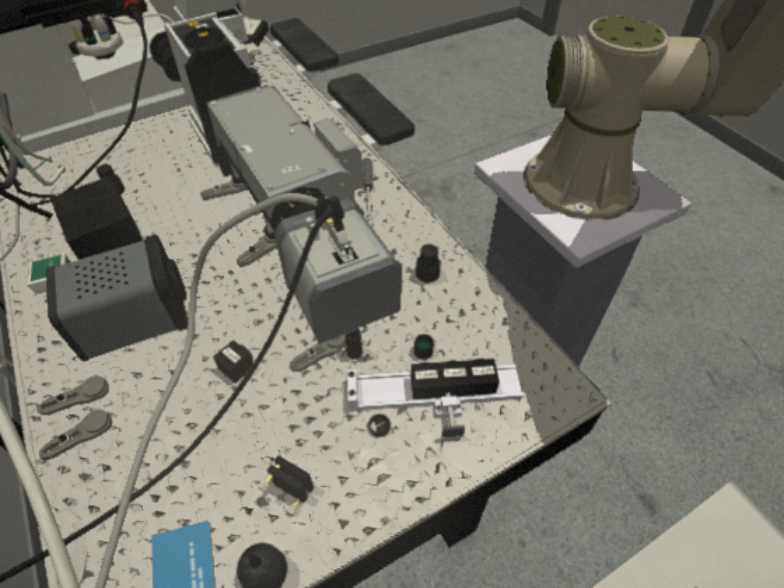

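The top view shows the track running from about (272,343) at the open end to (328,218) at the stop (1.4x scale). The black row is at about (293,295) and the gate plate at about (258,268). Next I'll measure these from depth and colour.

```bash
python3 - <<'E'
from h import *
import pickle
D=pickle.load(open("d0.pkl","rb"))
c=D["top"]; 
def cloud(c,u0,u1,v0,v1):
    return [(u,v,depthpt(c,u,v),c["color"][v,u].mean()) for v in range(v0,v1) for u in range(u0,u1) if c["z_map"][v,u]>0]
for n,b in (("top",(160,260,145,255)),("side",(235,385,240,315))):
    c=D[n]; L=cloud(c,*b); P=np.array([l[2] for l in L]); g=np.array([l[3] for l in L])
    m=(P[:,2]>.034)&(P[:,2]<.05)
    if m.sum()<10: print(n,"few",m.sum()); continue
    Q=P[m][:,:2].astype(np.float32); med=np.median(Q,0); Q=Q[np.linalg.norm(Q-med,axis=1)<.08]
    print(n,"row top",len(Q),cv2.minAreaRect(Q),np.median(P[m][:,2]), "table",np.median(P[:,2]))
    r=cv2.minAreaRect(Q); print(cv2.boxPoints(r))
t=D["top"]["color"][145:255,160:270]; cv2.imwrite("pics/tc.png",cv2.resize(t,None,fx=5.4,fy=5.4,interpolation=cv2.INTER_CUBIC))
t=D["side"]["color"][240:330,230:390]; cv2.imwrite("pics/sc.png",cv2.resize(t,None,fx=5,fy=5,interpolation=cv2.INTER_CUBIC))
E
```

```text
top row top 844 ((0.5046495795249939, 0.2857491374015808), (0.10409644991159439, 0.1206287071108818), 64.20796966552734) 0.042474903831967614 table 0.0016198562431909425
[[0.4276973  0.26512912]
 [0.5363089  0.21264288]
 [0.58160186 0.30636916]
 [0.47299027 0.3588554 ]]
side row top 1278 ((0.505811333656311, 0.2876008450984955), (0.10531947016716003, 0.1212117075920105), 64.71483612060547) 0.04277850897571128 table 0.0023612127424607054
[[0.4285197  0.26587248]
 [0.5381185  0.21410006]
 [0.58310294 0.3093292 ]
 [0.4735042  0.36110163]]
```

View pics/tc.png

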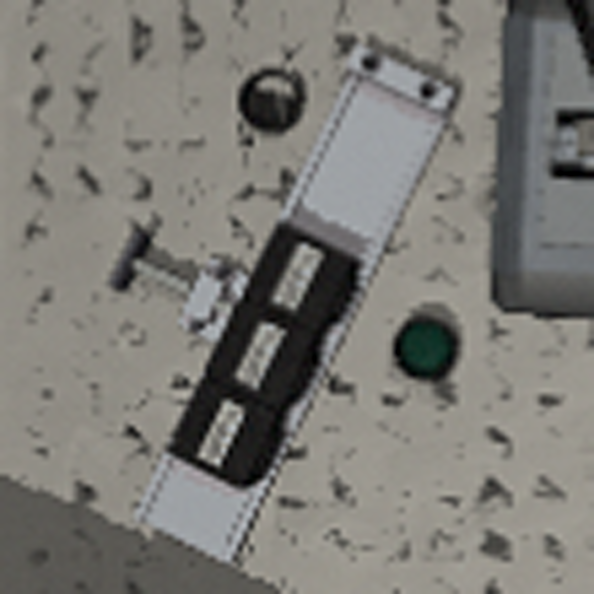

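View pics/sc.png

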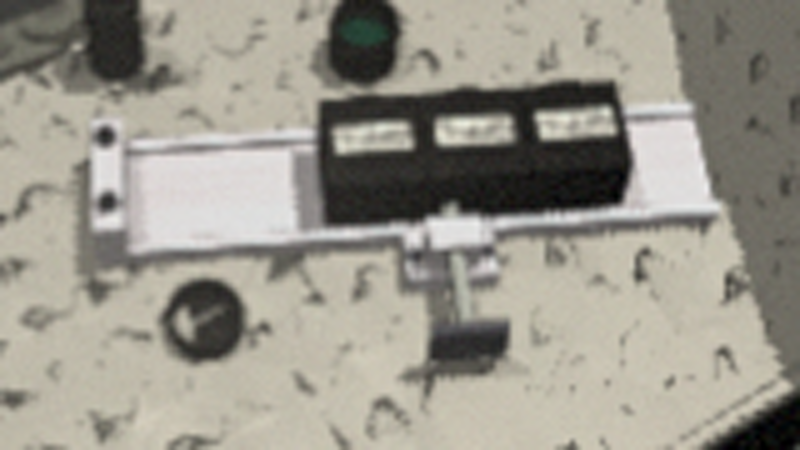

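The top crop shows the open end corners at (137,518) and (237,560), the stop's outer top corners at about (357,42) and (462,85), and the row's rear edge from (170,450) to (245,487). The gate plate runs from (150,228) to (115,285). The side crop agrees: the stop is at left and the gate plate at about (470,340).

```bash
cat > fit.py <<'E'
from h import *
import pickle
D=pickle.load(open("d0.pkl","rb"))
from scipy.optimize import least_squares
T=lambda u,v:(160+(u+.5)/5.4-.5,145+(v+.5)/5.4-.5); S=lambda u,v:(230+(u+.5)/5-.5,240+(v+.5)/5-.5)
t,s=D["top"],D["side"]
obs=[(t,T(139,518),.011,-125,26),(t,T(237,560),.011,-125,-26),(t,T(358,42),.034,125,None),(t,T(462,85),.034,125,None),
(s,S(92,122),.034,125,None),(s,S(690,104),.011,-125,-26),(s,S(718,208),.011,-125,26),(s,S(132,250),.011,None,26),(s,S(132,143),.011,None,-26),(t,T(300,190),.011,None,26)]
W=[(onplane(c,*uv,z),x,y) for c,uv,z,x,y in obs]
def res(p):
    r=[]
    for w,x,y in W:
        d=w[:2]*1e3-p[:2]; a=p[2]; lx=d@[np.cos(a),np.sin(a)]; ly=d@[-np.sin(a),np.cos(a)]
        r+= [lx-x if x is not None else 0, ly-y if y is not None else 0]
    return np.array(r)
f=least_squares(res,[500,290,-.44],loss="soft_l1")
p=f.x
if __name__=="__main__":
    print(p,np.degrees(p[2])); print(np.round(res(p).reshape(-1,2),1))
    def loc(w): 
        d=w[:2]*1e3-p[:2];a=p[2]; return np.round([d@[np.cos(a),np.sin(a)],d@[-np.sin(a),np.cos(a)],w[2]*1e3],1)
    for n,c,uv,z in [("rearT",t,T(170,452),.042),("rearT",t,T(240,486),.042),("frontT",t,T(290,222),.042),("frontT",t,T(355,260),.042),
      ("rearS",s,S(615,84),.042),("frontS",s,S(320,100),.042),("rearS+y",s,S(630,158),.042),
      ("plT",t,T(150,228),.034),("plT",t,T(113,285),.034),("plS",s,S(430,352),.034),("plS",s,S(510,320),.034),
      ("short",t,T(272,100),.012),("short_s",s,S(205,312),.012),("long",t,T(426,348),.028)]: print(n,loc(onplane(c,*uv,z)))
    for X,Y,Z in [(-125,0,0),(125,0,0),(-14.5,91,21),(112,0,24),(-103,0,24)]:
        a=p[2]; print((X,Y,Z),np.round(p[:2]+[X*np.cos(a)-Y*np.sin(a),X*np.sin(a)+Y*np.cos(a)],1))
E
python3 fit.py
```

```text
[ 5.16941614e+02  2.48207983e+02 -4.44966142e-01] -25.494681954794096
[[ 0.4 -1.2]
 [ 2.7 -0.4]
 [-0.8  0. ]
 [ 1.7  0. ]
 [-2.6  0. ]
 [-0.2  3.5]
 [-0.5  0.8]
 [ 0.  -0.4]
 [ 0.   2.6]
 [ 0.  -3.3]]
rearT [-86.6  19.4  42. ]
rearT [-86.7 -17.1  42. ]
frontT [34. 15. 42.]
frontT [ 31.  -20.2  42. ]
rearS [-87.5 -15.6  42. ]
frontS [ 31.1 -18.2  42. ]
rearS+y [-86.6  18.6  42. ]
plT [ 3.2 75.2 34. ]
plT [-28.5  79.4  34. ]
plS [ 1.3 88.9 34. ]
plS [-30.2  78.7  34. ]
short [83.3 53.6 12. ]
short_s [82.6 55.1 12. ]
long [  8.  -66.4  28. ]
(-125, 0, 0) [404.1 302. ]
(125, 0, 0) [629.8 194.4]
(-14.5, 91, 21) [543.  336.6]
(112, 0, 24) [618. 200.]
(-103, 0, 24) [424.  292.5]
```

```bash
cat > go.py <<'E'
import sys
from h import *
from fit import p
from scipy.spatial.transform import Rotation as Ro
# args: triples of track x,y,z mm
st=env.get_state(); q=st["orientation"]; R=Ro.from_quat([q[1],q[2],q[3],q[0]])
a=p[2]; A=Ro.from_euler("z",a); o=np.array([p[0],p[1],0])
des=Ro.from_matrix(np.c_[A.apply([-1,0,0]),A.apply([0,1,0]),[0,0,-1]])
x=st["tcp_pos"]*1e3
print("t",st["clock"],"now track",np.round(A.inv().apply(x-o),1),"turn",np.round((R.inv()*des).as_rotvec(),4),"F track",np.round(A.inv().apply(st["wrist_force"]),1),"gap",round(st["finger_gap"],4))
for g in np.array(sys.argv[1:],float).reshape(-1,3):
    w=o+A.apply(g); print(g,"world",np.round(w,1),"tool shift",np.round(R.inv().apply(w-x),1))
E
python3 go.py -112 0 120 -112 0 16
python3 - <<'E'
from h import *
import pickle
D=pickle.load(open("d0.pkl","rb"));c=D["top"]
for u,v in((70,270),(105,360),(120,370)): print(depthpt(c,int(u/1.4),int(v/1.4)))
E
```

```text
t 0.15 now track [-388.1  127.4  230.6] turn [-0.0014 -0.0002  0.0492] F track [ 0.5  0.5 -0.1] gap 0.0851
[-112.    0.  120.] world [415.8 296.4 120. ] tool shift [-269.5 -140.6  110.7]
[-112.    0.   16.] world [415.8 296.4  16. ] tool shift [-269.5 -140.5  214.7]
[0.53432101 0.63054716 0.13229453]
[0.37867703 0.57104115 0.11924639]
[0.35666351 0.57203749 0.06008907]
```

>>> {"fn": "apply_moves", "kwargs": {"rows": [{"xyz":[-15,-15,0],"turn":[0,0,0.01],"grip":0},{"xyz":[-42,-32,5],"turn":[0,0,0.02],"grip":0},{"xyz":[-72,-48,15],"turn":[0,0,0.03],"grip":0},{"xyz":[-102,-64,25],"turn":[0,0,0.04],"grip":0},{"xyz":[-132,-80,40],"turn":[0,0,0.049],"grip":0},{"xyz":[-162,-95,55],"turn":[0,0,0.049],"grip":0},{"xyz":[-192,-110,70],"turn":[0,0,0.049],"grip":0},{"xyz":[-222,-124,85],"turn":[0,0,0.049],"grip":0},{"xyz":[-248,-135,98],"turn":[0,0,0.049],"grip":0},{"xyz":[-264,-140,108],"turn":[0,0,0.049],"grip":0},{"xyz":[-269.5,-140.5,111],"turn":[0,0,0.049],"grip":0},{"xyz":[-269.5,-140.5,111],"turn":[0,0,0.049],"grip":0}]}}

```text
clock: 1.15
tcp_pos: [0.4166, 0.2959, 0.1192]
orientation: [-0.001, 0.222, 0.975, -0.001]
wrist_force: [0.2, -0.5, 0.3]
finger_gap: 0.0002
grip_force: 0.0
```

```bash
python3 go.py -112 0 120 -112 0 16; python3 - <<'E'
from h import *
from fit import p
import pickle
D={n:imaging.read_camera(n) for n in("wrist","side")}; pickle.dump(D,open("d1.pkl","wb"))
im=D["wrist"]["color"].copy(); a=p[2]
for X,Y,Z in [(-125,26,11),(-125,-26,11),(-87,20,42),(-87,-16,42),(-14.5,91,34),(-14.5,86,34),(112,0,34),(125,26,34),(125,-26,34)]:
    w=np.r_[p[:2]+[X*np.cos(a)-Y*np.sin(a),X*np.sin(a)+Y*np.cos(a)],Z]/1e3
    u=proj(D["wrist"],w); print((X,Y,Z),u.round(1)); cv2.drawMarker(im,tuple(int(round(k)) for k in u),(0,0,255),0,10,1)
cv2.imwrite("pics/w1.png",cv2.resize(im,None,fx=1.4,fy=1.4))
E
```

```text
t 1.15 now track [-111.1   -0.2  119.2] turn [-0.0014 -0.0012 -0.0024] F track [ 0.4 -0.4  0.3] gap 0.0002
[-112.    0.  120.] world [415.8 296.4 120. ] tool shift [ 0.9  0.1 -0.8]
[-112.    0.   16.] world [415.8 296.4  16. ] tool shift [  0.8   0.3 103.2]
(-125, 26, 11) [315.8 185.5]
(-125, -26, 11) [244.9 185.7]
(-87, 20, 42) [309.6 251.2]
(-87, -16, 42) [257.1 251.3]
(-14.5, 91, 34) [398.6 331.5]
(-14.5, 86, 34) [392.1 331.5]
(112, 0, 34) [281.1 450.4]
(125, 26, 34) [310.1 460.9]
(125, -26, 34) [252.2 461. ]
```

View pics/w1.png

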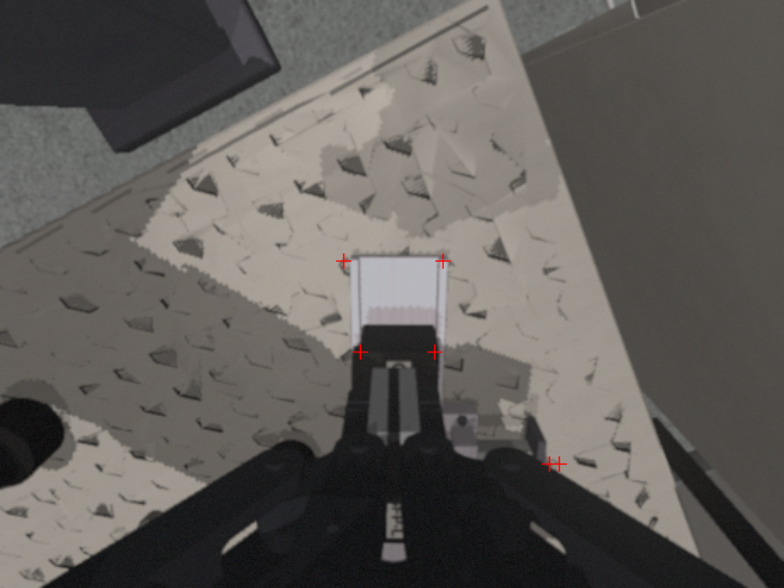

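The wrist view shows the track's open end at rows 254–261, columns 352–446 and the row's rear face starting at about row 325. Both match the prediction to about 3 mm. The fingers are shut and centred behind the row, so I'll descend.

>>> {"fn": "apply_moves", "kwargs": {"rows": [{"xyz":[2,1,15],"turn":[0,0,0],"grip":0},{"xyz":[2,1,35],"turn":[0,0,0],"grip":0},{"xyz":[2,1,55],"turn":[0,0,0],"grip":0},{"xyz":[2,1,75],"turn":[0,0,0],"grip":0},{"xyz":[2,1,90],"turn":[0,0,0],"grip":0},{"xyz":[2,1,98],"turn":[0,0,0],"grip":0},{"xyz":[2,1,102],"turn":[0,0,0],"grip":0},{"xyz":[2,1,102],"turn":[0,0,0],"grip":0}]}}

```text
clock: 1.92
tcp_pos: [0.4142, 0.2994, 0.0182]
orientation: [-0.0, 0.22, 0.976, -0.0]
wrist_force: [-0.4, -0.3, -0.8]
finger_gap: -0.0
grip_force: 0.0
```

```bash
python3 go.py -98 0 16 -30 1 16 -19 1 16
```

```text
t 1.9167 now track [-114.8    2.    18.2] turn [-0.0003 -0.0005  0.0015] F track [-0.2 -0.4 -0.8] gap -0.0
[-98.   0.  16.] world [428.5 290.4  16. ] tool shift [-16.8  -2.    2.2]
[-30.   1.  16.] world [490.3 262.   16. ] tool shift [-84.8  -1.1   2.2]
[-19.   1.  16.] world [500.2 257.3  16. ] tool shift [-95.8  -1.1   2.2]
```

>>> {"fn": "apply_moves", "kwargs": {"rows": [{"xyz":[-6,0,1],"turn":[0,0,0],"grip":0},{"xyz":[-11,0,1],"turn":[0,0,0],"grip":0},{"xyz":[-15,-1,1],"turn":[0,0,0],"grip":0},{"xyz":[-18,-1,1],"turn":[0,0,0],"grip":0},{"xyz":[-21,-1,1],"turn":[0,0,0],"grip":0},{"xyz":[-25,-1,1],"turn":[0,0,0],"grip":0},{"xyz":[-30,-1,1],"turn":[0,0,0],"grip":0},{"xyz":[-35,-1,1],"turn":[0,0,0],"grip":0},{"xyz":[-40,-1,1],"turn":[0,0,0],"grip":0}]}}

```text
clock: 2.67
tcp_pos: [0.4496, 0.2812, 0.018]
orientation: [-0.001, 0.22, 0.975, 0.001]
wrist_force: [-7.1, 2.7, 5.6]
finger_gap: 0.0004
grip_force: 3.5
```

```bash
python3 go.py -30 1 16 -19 1 16
```

```text
t 2.6667 now track [-75.    0.8  18. ] turn [ 0.0011 -0.0029  0.0008] F track [-7.6 -0.6  5.6] gap 0.0004
[-30.   1.  16.] world [490.3 262.   16. ] tool shift [-45.    0.1   1.8]
[-19.   1.  16.] world [500.2 257.3  16. ] tool shift [-56.    0.1   1.8]
```

>>> {"fn": "apply_moves", "kwargs": {"rows": [{"xyz":[-5,0,0],"turn":[0,0,0],"grip":0},{"xyz":[-10,0,0],"turn":[0,0,0],"grip":0},{"xyz":[-15,0,0],"turn":[0,0,0],"grip":0},{"xyz":[-20,0,0],"turn":[0,0,0],"grip":0},{"xyz":[-25,0,0],"turn":[0,0,0],"grip":0},{"xyz":[-30,0,0],"turn":[0,0,0],"grip":0},{"xyz":[-35,0,0],"turn":[0,0,0],"grip":0},{"xyz":[-39,0,0],"turn":[0,0,0],"grip":0},{"xyz":[-42,0,0],"turn":[0,0,0],"grip":0},{"xyz":[-44,0,0],"turn":[0,0,0],"grip":0}]}}

```text
clock: 3.5
tcp_pos: [0.4894, 0.262, 0.0179]
orientation: [-0.001, 0.221, 0.975, 0.001]
wrist_force: [-6.2, 3.4, 4.9]
finger_gap: 0.0002
grip_force: 3.5
```

```bash
python3 go.py -19 1 16; python3 - <<'E'
from h import *
import pickle
D={n:imaging.read_camera(n) for n in("side",)}; pickle.dump(D,open("d2.pkl","wb"))
cv2.imwrite("pics/s2.png",cv2.resize(D["side"]["color"][230:330,230:390],None,fx=5,fy=5,interpolation=cv2.INTER_CUBIC))
E
```

```text
t 3.5 now track [-30.8   0.6  17.9] turn [ 0.0006 -0.0026  0.0003] F track [-7.1  0.4  4.9] gap 0.0002
[-19.   1.  16.] world [500.2 257.3  16. ] tool shift [-11.8   0.4   1.9]
```

View pics/s2.png

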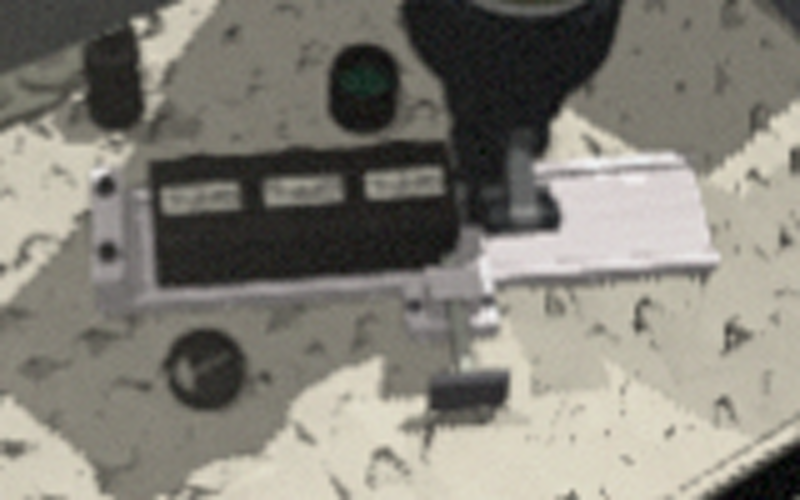

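The row is intact and upright, with its front edge at column 155 and the stop at about 128, so it is roughly 12 mm short. I'll push the rest slowly and watch the force.

>>> {"fn": "apply_moves", "kwargs": {"rows": [{"xyz":[-2,0,0],"turn":[0,0,0],"grip":0},{"xyz":[-4,0,0],"turn":[0,0,0],"grip":0},{"xyz":[-6,0,0],"turn":[0,0,0],"grip":0},{"xyz":[-8,0,0],"turn":[0,0,0],"grip":0},{"xyz":[-9,0,0],"turn":[0,0,0],"grip":0}]}}

```text
clock: 3.97
tcp_pos: [0.4975, 0.2581, 0.0178]
orientation: [-0.001, 0.22, 0.975, 0.0]
wrist_force: [-6.0, 3.2, 5.8]
finger_gap: 0.0001
grip_force: 3.2
```

```bash
python3 go.py -19 1 16
```

```text
t 3.9667 now track [-21.8   0.6  17.8] turn [ 0.0005 -0.0024  0.0004] F track [-6.8  0.3  5.8] gap 0.0001
[-19.   1.  16.] world [500.2 257.3  16. ] tool shift [-2.8  0.4  1.8]
```

>>> {"fn": "apply_moves", "kwargs": {"rows": [{"xyz":[-1,0,0],"turn":[0,0,0],"grip":0},{"xyz":[-2,0,0],"turn":[0,0,0],"grip":0},{"xyz":[-2,0,0],"turn":[0,0,0],"grip":0}]}}

```text
clock: 4.22
tcp_pos: [0.4991, 0.2573, 0.0178]
orientation: [-0.001, 0.22, 0.975, 0.0]
wrist_force: [-5.4, 3.7, 4.7]
finger_gap: 0.0
grip_force: 3.0
```

>>> {"fn": "apply_moves", "kwargs": {"rows": [{"xyz":[-1,0,0],"turn":[0,0,0],"grip":0},{"xyz":[-1,0,0],"turn":[0,0,0],"grip":0}]}}

```text
clock: 4.38
tcp_pos: [0.4991, 0.2573, 0.0179]
orientation: [-0.002, 0.22, 0.975, 0.001]
wrist_force: [-8.0, 3.5, 7.3]
finger_gap: -0.0
grip_force: 4.4
```

>>> {"fn": "apply_moves", "kwargs": {"rows": [{"xyz":[-1,0,0],"turn":[0,0,0],"grip":0},{"xyz":[-1,0,0],"turn":[0,0,0],"grip":0}]}}

```text
clock: 4.55
tcp_pos: [0.4991, 0.2573, 0.0179]
orientation: [-0.003, 0.22, 0.976, 0.001]
wrist_force: [-10.1, 6.0, 8.1]
finger_gap: -0.0001
grip_force: 5.9
```

>>> {"fn": "apply_moves", "kwargs": {"rows": [{"xyz":[-1,0,0],"turn":[0,0,0],"grip":0},{"xyz":[-2,0,0],"turn":[0,0,0],"grip":0},{"xyz":[-2,0,0],"turn":[0,0,0],"grip":0}]}}

```text
clock: 4.8
tcp_pos: [0.499, 0.2572, 0.0178]
orientation: [-0.005, 0.219, 0.976, 0.002]
wrist_force: [-14.5, 8.2, 13.2]
finger_gap: 0.0003
grip_force: 8.7
```

>>> {"fn": "apply_moves", "kwargs": {"rows": [{"xyz":[4,0,0],"turn":[0,0,0],"grip":0},{"xyz":[10,0,0],"turn":[0,0,0],"grip":0},{"xyz":[20,0,0],"turn":[0,0,0],"grip":0},{"xyz":[30,0,0],"turn":[0,0,0],"grip":0},{"xyz":[35,0,-15],"turn":[0,0,0],"grip":0},{"xyz":[35,0,-40],"turn":[0,0,0],"grip":0},{"xyz":[35,0,-65],"turn":[0,0,0],"grip":0},{"xyz":[35,0,-80],"turn":[0,0,0],"grip":0},{"xyz":[35,0,-80],"turn":[0,0,0],"grip":0}]}}

```text
clock: 5.55
tcp_pos: [0.4741, 0.2715, 0.1009]
orientation: [0.003, 0.22, 0.975, 0.002]
wrist_force: [0.2, -0.0, 0.8]
finger_gap: -0.0002
grip_force: 0.0
```

```bash
python3 go.py -14.5 125 100 -14.5 125 16; python3 - <<'E'
from h import *
import pickle
D={n:imaging.read_camera(n) for n in("side",)}; pickle.dump(D,open("d3.pkl","wb"))
cv2.imwrite("pics/s3.png",cv2.resize(D["side"]["color"][230:330,230:390],None,fx=5,fy=5,interpolation=cv2.INTER_CUBIC))
E
```

```text
t 5.55 now track [-48.7   2.5 100.9] turn [0.0047 0.0045 0.0004] F track [0.2 0.1 0.8] gap -0.0002
[-14.5 125.  100. ] world [557.7 367.3 100. ] tool shift [-34.3 122.4   1.7]
[-14.5 125.   16. ] world [557.7 367.3  16. ] tool shift [-33.9 122.   85.7]
```

View pics/s3.png

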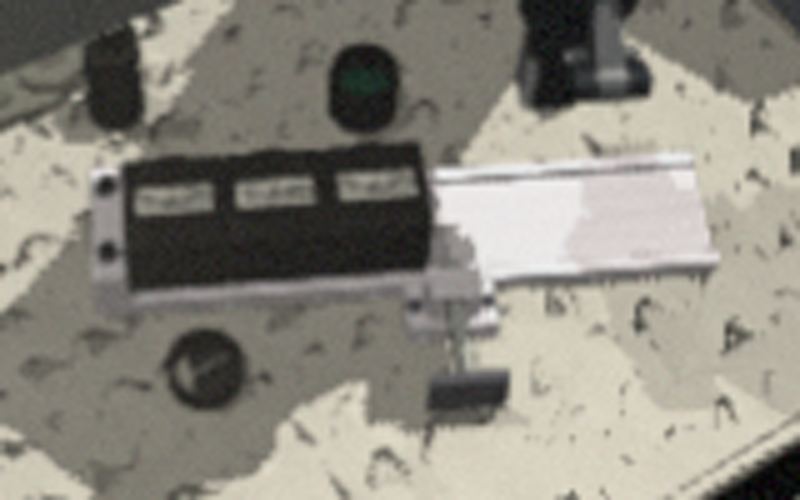

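The row is home: the front cube meets the stop at column 130 and the rear edge at 432 clears the blade. Next is the gate.

>>> {"fn": "apply_moves", "kwargs": {"rows": [{"xyz":[-5,15,0],"turn":[0,0,0],"grip":0},{"xyz":[-12,40,0],"turn":[0,0,0],"grip":0},{"xyz":[-20,70,0],"turn":[0,0,0],"grip":0},{"xyz":[-28,98,0],"turn":[0,0,0],"grip":0},{"xyz":[-33,116,0],"turn":[0,0,0],"grip":0},{"xyz":[-34,122,0],"turn":[0,0,0],"grip":0},{"xyz":[-34,122,20],"turn":[0,0,0],"grip":0},{"xyz":[-34,122,40],"turn":[0,0,0],"grip":0},{"xyz":[-34,122,60],"turn":[0,0,0],"grip":0},{"xyz":[-34,122,76],"turn":[0,0,0],"grip":0},{"xyz":[-34,122,83],"turn":[0,0,0],"grip":0},{"xyz":[-34,122,85],"turn":[0,0,0],"grip":0}]}}

```text
clock: 6.6
tcp_pos: [0.5529, 0.3645, 0.0094]
orientation: [-0.002, 0.221, 0.975, -0.002]
wrist_force: [-0.4, 0.8, -0.0]
finger_gap: -0.0001
grip_force: 0.0
```

```bash
python3 go.py -14.5 105 14 -14.5 66 14; python3 - <<'E'
from h import *
D={n:imaging.read_camera(n) for n in("side",)}
cv2.imwrite("pics/s4.png",cv2.resize(D["side"]["color"][230:330,230:390],None,fx=5,fy=5,interpolation=cv2.INTER_CUBIC))
E
```

```text
t 6.6 now track [-17.6 120.4   9.4] turn [-0.0043 -0.0033 -0.    ] F track [-0.7  0.6 -0. ] gap -0.0001
[-14.5 105.   14. ] world [549.  349.2  14. ] tool shift [ -3.1 -15.5  -4.5]
[-14.5  66.   14. ] world [532.3 314.   14. ] tool shift [ -3.1 -54.5  -4.3]
```

View pics/s4.png

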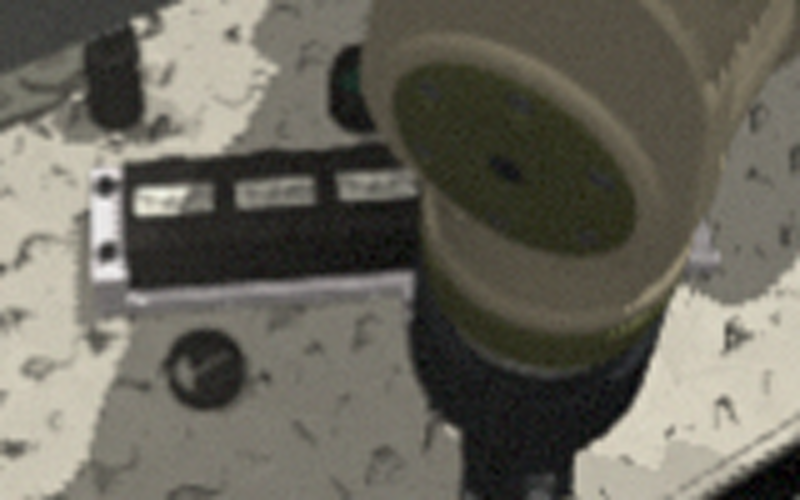

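The arm hides the plate in this view, and the row is undisturbed. I'll push the gate by force feedback.

>>> {"fn": "apply_moves", "kwargs": {"rows": [{"xyz":[-3,-3,-6],"turn":[0,0,0],"grip":0},{"xyz":[-3,-7,-6],"turn":[0,0,0],"grip":0},{"xyz":[-3,-11,-6],"turn":[0,0,0],"grip":0},{"xyz":[-3,-15,-6],"turn":[0,0,0],"grip":0},{"xyz":[-3,-18,-6],"turn":[0,0,0],"grip":0},{"xyz":[-3,-21,-6],"turn":[0,0,0],"grip":0},{"xyz":[-3,-24,-6],"turn":[0,0,0],"grip":0},{"xyz":[-3,-28,-6],"turn":[0,0,0],"grip":0},{"xyz":[-3,-32,-6],"turn":[0,0,0],"grip":0},{"xyz":[-3,-36,-6],"turn":[0,0,0],"grip":0},{"xyz":[-3,-40,-6],"turn":[0,0,0],"grip":0}]}}

```text
clock: 7.57
tcp_pos: [0.5408, 0.3285, 0.0184]
orientation: [0.0, 0.22, 0.975, 0.0]
wrist_force: [0.6, 1.2, 0.6]
finger_gap: -0.0
grip_force: 0.9
```

```bash
python3 go.py -14.5 66 14
```

```text
t 7.5667 now track [-13.   82.7  18.4] turn [0.0007 0.     0.0004] F track [0.  1.4 0.6] gap -0.0
[-14.5  66.   14. ] world [532.3 314.   14. ] tool shift [  1.5 -16.7   4.4]
```

Contact and motion at about 1.4 N. Continuing.

>>> {"fn": "apply_moves", "kwargs": {"rows": [{"xyz":[0,-3,0],"turn":[0,0,0],"grip":0},{"xyz":[0,-6,0],"turn":[0,0,0],"grip":0},{"xyz":[0,-9,0],"turn":[0,0,0],"grip":0},{"xyz":[0,-11,0],"turn":[0,0,0],"grip":0},{"xyz":[0,-13,0],"turn":[0,0,0],"grip":0}]}}

```text
clock: 7.98
tcp_pos: [0.5351, 0.3166, 0.0183]
orientation: [-0.0, 0.221, 0.975, 0.0]
wrist_force: [-0.4, 1.8, 1.4]
finger_gap: 0.0004
grip_force: 0.8
```

>>> {"fn": "apply_moves", "kwargs": {"rows": [{"xyz":[0,-1,0],"turn":[0,0,0],"grip":0},{"xyz":[0,-2,0],"turn":[0,0,0],"grip":0},{"xyz":[0,-3,0],"turn":[0,0,0],"grip":0},{"xyz":[0,-3,0],"turn":[0,0,0],"grip":0}]}}

```text
clock: 8.32
tcp_pos: [0.5339, 0.3138, 0.0183]
orientation: [-0.0, 0.221, 0.975, -0.0]
wrist_force: [-0.8, 0.4, 1.0]
finger_gap: 0.0
grip_force: 0.5
```

```bash
python3 go.py -14.5 66 14
```

```text
t 8.3167 now track [-13.   66.5  18.3] turn [-0.0002 -0.      0.0001] F track [-0.9 -0.   1. ] gap 0.0
[-14.5  66.   14. ] world [532.3 314.   14. ] tool shift [ 1.5 -0.5  4.3]
```

>>> {"fn": "apply_moves", "kwargs": {"rows": [{"xyz":[0,-1,0],"turn":[0,0,0],"grip":0},{"xyz":[0,-2,0],"turn":[0,0,0],"grip":0},{"xyz":[0,-2,0],"turn":[0,0,0],"grip":0}]}}

```text
clock: 8.57
tcp_pos: [0.5338, 0.3135, 0.0184]
orientation: [0.0, 0.22, 0.975, 0.001]
wrist_force: [1.5, 5.7, -1.5]
finger_gap: -0.0001
grip_force: 2.9
```

>>> {"fn": "apply_moves", "kwargs": {"rows": [{"xyz":[0,-1,0],"turn":[0,0,0],"grip":0},{"xyz":[0,-2,0],"turn":[0,0,0],"grip":0},{"xyz":[0,-2,0],"turn":[0,0,0],"grip":0}]}}

```text
clock: 8.82
tcp_pos: [0.5338, 0.3133, 0.0186]
orientation: [0.001, 0.22, 0.976, 0.003]
wrist_force: [1.7, 10.5, -4.1]
finger_gap: 0.0002
grip_force: 5.4
```

>>> {"fn": "apply_moves", "kwargs": {"rows": [{"xyz":[0,-1,0],"turn":[0,0,0],"grip":0},{"xyz":[0,-2,0],"turn":[0,0,0],"grip":0},{"xyz":[0,-2,0],"turn":[0,0,0],"grip":0}]}}

```text
clock: 9.07
tcp_pos: [0.5337, 0.3132, 0.0188]
orientation: [0.001, 0.219, 0.976, 0.005]
wrist_force: [4.3, 14.7, -6.7]
finger_gap: 0.0002
grip_force: 7.9
```

The push stalls at track y of about 66, which puts the plate at 51, the mechanical end. I'll retreat and check.

>>> {"fn": "apply_moves", "kwargs": {"rows": [{"xyz":[0,6,0],"turn":[0,0,0],"grip":0},{"xyz":[0,14,0],"turn":[0,0,0],"grip":0},{"xyz":[0,25,0],"turn":[0,0,0],"grip":0},{"xyz":[0,35,0],"turn":[0,0,0],"grip":0},{"xyz":[0,38,-15],"turn":[0,0,0],"grip":0},{"xyz":[0,38,-45],"turn":[0,0,0],"grip":0},{"xyz":[0,38,-80],"turn":[0,0,0],"grip":0},{"xyz":[0,38,-115],"turn":[0,0,0],"grip":0},{"xyz":[0,38,-140],"turn":[0,0,0],"grip":0},{"xyz":[0,38,-150],"turn":[0,0,0],"grip":0}]}}

```text
clock: 9.9
tcp_pos: [0.5495, 0.3434, 0.173]
orientation: [0.003, 0.221, 0.975, 0.001]
wrist_force: [0.6, 0.4, 1.0]
finger_gap: 0.0001
grip_force: 0.0
```

>>> {"fn": "apply_moves", "kwargs": {"rows": [{"xyz":[20,0,0],"turn":[0,0,0],"grip":0},{"xyz":[50,0,0],"turn":[0,0,0],"grip":0},{"xyz":[85,0,0],"turn":[0,0,0],"grip":0},{"xyz":[120,0,0],"turn":[0,0,0],"grip":0},{"xyz":[150,0,0],"turn":[0,0,0],"grip":0},{"xyz":[170,0,0],"turn":[0,0,0],"grip":0},{"xyz":[180,0,0],"turn":[0,0,0],"grip":0},{"xyz":[180,0,0],"turn":[0,0,0],"grip":0}]}}

```text
clock: 10.57
tcp_pos: [0.3832, 0.4206, 0.1676]
orientation: [-0.0, 0.219, 0.976, -0.001]
wrist_force: [0.8, -0.7, 0.4]
finger_gap: -0.0003
grip_force: 0.0
```

```bash
python3 - <<'E'
from h import *
D={n:imaging.read_camera(n) for n in("side",)}
cv2.imwrite("pics/s5.png",cv2.resize(D["side"]["color"][230:330,230:390],None,fx=5,fy=5,interpolation=cv2.INTER_CUBIC))
E
```

```text
(no output)
```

View pics/s5.png

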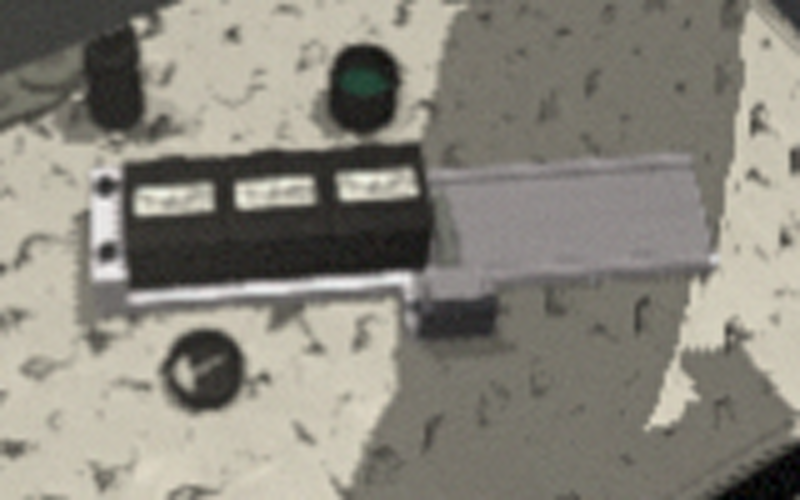

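The gate plate, at (457,310), is up against its guide block and the blade crosses behind the row at about (445,225). The row is against the stop and the tubes haven't moved. I'll hand in.

```bash
python3 -c "
from workcell import ticket
print(ticket.hand_in())"
```

```text
the job is handed in; nothing more can be done
None
```

The row of cubes is up against the end stop, the gate is pushed fully closed behind it, and the job was handed in with about 11 s on the robot's clock.

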